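# File the middle seed tin and restack the one above it

## Task

Three seed tins lie stacked on the bench: lift the top one off and lay it flat on the bench, tip the middle one up on its end on the bench with its label end upward and let it go, then take it again from above and lower it into the gap between the two filed tins, fully down on the rack's floor and label end up. Put the top tin back squarely on the bottom one, which stays where it is. Put every tin down gently without dropping it, and leave the filed tins, the flowerpot and the pliers where they are.

Things in the scene. Friction and masses are not known exactly. Their poses are not given: they have to be found in the camera images.
- tin_top: Uppermost of three identical plain steel slip-lid tins lying in a stack (a closed rigid box, 140 mm long, 64 mm wide, 45 mm high, smooth flat sides, 175 to 350 g, its mass centre at the middle of the box). Origin: centre of its underside. Own x: along the 140 mm length towards the label end (the short end face that carries a paper label in a thin brass frame); y: across the 64 mm width; z: out of the lid (up while it lies in the stack).
- tin_middle: The middle tin of the stack, the one to file; same tin and axes as tin_top (140 mm long, 64 mm wide, 45 mm high). Origin: centre of its underside (when it stands on end this point is on a side face, 70 mm up). Stood up with the label end upward its x points up.
- tin_bottom: The bottom tin of the stack, lying loose on the bench; same tin and axes (140 mm long, 64 mm wide, 45 mm high). All three tins lie flush and point the same way at the start: label ends roughly to the robot's left (within 0.35 rad). The stack and the rack stand left and right of the line straight ahead of the robot, either way round; the bench between them is bare.
- tin_middle_foot (a point): Centre of the middle tin's plain short end face, opposite the label: the face it stands on. Its axes are those of tin_middle.
- rack: Pine file rack fixed to the bench, for tins standing on end: 88 mm deep (its x) by 191 mm (its y), floor board 10 mm thick, three bays in a row along its y, centres 61 mm apart. Each bay is 53 mm (y) by 72 mm (x) inside; four partitions, 8 mm thick, rise 65 mm above the floor board; a low rail along front and back rises 14 mm above it. A tin fits upright with its 45 mm side along the rack's y and its 64 mm side along x, either way round. Origin: centre of its underside, z up.
- rack_gap (a point): Centre of the floor of the empty middle bay, 10 mm above the bench; axes are those of the rack.
- filed_left: A like tin (250 g) standing on end, label up, loose in the rack's +y bay: 64 mm along the rack's x, 45 mm along its y, 140 mm tall, top 150 mm above the bench. Origin: centre of its foot, z up.
- filed_right: A like tin standing on end, label up, loose in the rack's -y bay; same sizes and origin as filed_left.
- pot: Terracotta flowerpot, loose, standing upright beyond the work on the robot's left; 110 mm across the rim, 90 mm high, open top. Origin: centre of its foot, z up.
- pliers: Combination pliers, loose, lying flat beyond the work on the robot's right; about 200 mm long, 60 mm wide, 17 mm high. Origin: on the bench between the handles, about 90 mm from the jaw tips; x towards the jaws.
- seed_tray: Shallow black plastic seed tray, 120 mm (x) by 180 mm (y) by 32 mm high, held fast to the far bench edge by a spring clamp. Origin: centre of its underside.
Not all that is in view belongs to the job. Leave any blue look-alike of the tin_top alone.

How it is judged:
By the outcome, as a careful person would: the job done as asked, in the order asked, and still so for the second after the job is handed in, with the robot touching nothing.
It also fails if it takes over 72 s, if anything falls off the work surface, if the arm or the gripper's body presses on something with over 40 N, if the wrist force passes 120 N, or if a joint passes its speed limit or range.

## Robot

A 6-joint arm with a two-finger parallel gripper is mounted at the origin on the work surface. World frame = base frame: x ahead of the robot, y to its left, z up, the work surface at z = 0. Lengths are in m, angles in degrees, forces in N, time in s.
With the tool pointing down it reaches from about 0.375 to 0.75 m from the base axis. Payload 9 kg.
Tool frame: the origin (TCP) lies where the fingers leave the gripper's body, on its centre line; the fingertips stand 73 mm ahead of it and the grasp point (between the pads) lies 54 mm ahead of it (robot.tip_reach is the distance from the TCP to the fingertips, in m); z points along the fingers, y is the direction in which the jaws open and shut (so a half turn about z gives the same grasp; the last joint's range is limited). The gripper opens to 85 mm and grips with 20 to 120 N. Pads are 22 mm wide; open, the fingers measure 114 mm over their backs; the gripper's body (76 mm by 85 mm) begins 54 mm behind the grasp point. The pads swing forward as they close: fully open they stand 13 mm farther back than shut.
Start: joints at [-77.619, 5.964, 5.575, 89.605, 0, 77.527], TCP at [0.252, -0.544, 0.304] pointing down, gripper open.
Joint ranges: [-171.21, 171.21], [-48.23, 106.86], [-62.78, 66.21], [-105.2, 120.99], [-86.42, 89.51], [-180, 180]. Speed limits (degrees/s): [127.2, 127.2, 147.25, 180, 180, 180].

## Interface

Orientations are given as [roll, pitch, yaw] about the fixed x, y, z axes, in that order (R = Rz(yaw) Ry(pitch) Rx(roll)).
In Python, from plant import robot gives the robot as it stands. Calls block until the motion is done:
- robot.move_pose(position, orientation): joint-space move of the TCP to a pose.
- robot.line_to(position, vel=0.15, rotation=None, guard=None): straight line of the TCP; rotation=None keeps the orientation; vel is the mean speed in m/s. With guard (N) it stops when the force on the tool has changed by that much, and returns True; else False.
- robot.goto_joints(angles): joint-space move.
- robot.set_gripper(opening): finger opening in m; the grip force is fixed at half the most; returns when the fingers have stopped.
- robot.pause(seconds).
- robot.ik(position, orientation): joint angles nearest the present ones, or None.
- robot.observe(): the state.
- robot.grab_frame(name): name is "scene" or "top" or "wrist"; returns the picture (400x640x3 uint8, blue, green, red); there is no depth.
- robot.get_calibration(name): a dict with "vertical_fov" (degrees; the focal length in pixels is half the picture's height over the tangent of half this angle, whatever the lens; pixels are square), "cx", "cy" (the principal point, pixels), "rvec" (rotation vector, rad) and "tvec" (3), from world to camera coordinates, as OpenCV has them. Camera axes: x right, y down, z forward; pixel columns grow to the right and rows downward; lengths in m; the calibration is good to about 2 mm. The wrist camera is an equidistant fisheye: a pixel r from the principal point sees the ray r / f radians off the axis. A picture is of the moment at which its call begins: read the wrist's pose just before it. get_calibration takes no time and is no camera call; for the wrist camera it gives the pose at the moment of the call.
A pose or a line that the arm cannot do raises robot.IKError and nothing moves.
- robot.job_done(): hands the job in, once; it reports no verdict.
The state is a dict: "time": time; "q": joint angles; "qvel": joint speeds; "joint_torque": joint torques, N m; "tool_pos": TCP position; "tcp_rot": TCP orientation; "ft_force": force on the tool from outside, world axes, zero at the start; "torque": the same for the moment, N m; "gripper_width": finger opening in m.
Only numpy, scipy, OpenCV 4.12 (cv2) and the standard library are available. Lean on these libraries where they do the work, as an engineer would, in place of code of your own. Each camera call takes 0.05 s, during which the arm holds its last target.

## Working session

There is one attempt and no reset: what is moved stays moved. The work goes in short steps, each a Python script; the robot and the scene stay as the last script left them, time stands still between calls to the robot, and variables do not carry over. Pictures are saved under pics/ and viewed, and the job is handed in when it is done.

```bash
ls; mkdir -p pics; python3 - <<'E'
from plant import robot
import cv2
print(robot.observe())
for n in ("scene","top","wrist"):
    im=robot.grab_frame(n); cv2.imwrite(f"pics/{n}0.png",im); print(n,robot.get_calibration(n))
E
```

```text
pics
{'time': 0.0, 'q': array([-7.76186456e+01,  5.99847707e+00,  5.52693987e+00,  8.96041196e+01,
       -2.32998486e-03,  7.75256647e+01]), 'qvel': array([ 0.06053423,  0.0073799 , -0.05427767,  0.06468013, -0.08788339,
        0.08204599]), 'joint_torque': array([ 3.51950854e-03, -5.56927407e+01,  5.03651690e+01,  1.68426504e-02,
       -5.06632787e-04,  3.87863821e-06]), 'tool_pos': array([ 0.25213841, -0.54418878,  0.30312256]), 'tcp_rot': array([-1.79925626e+02, -1.40670553e-02,  2.48556821e+01]), 'ft_force': array([ 0.87156062, -0.52273129, -0.30093928]), 'torque': array([ 0.06533353, -0.00527621,  0.04699637]), 'gripper_width': 0.0854286356992905}
scene {'vertical_fov': 44.63621847009241, 'cx': 319.35335675750133, 'cy': 205.85874183655892, 'rvec': array([ 1.01805728,  2.70789691, -0.68580593]), 'tvec': array([ 0.4488869 , -0.24973321,  1.45086585])}
top {'vertical_fov': 45.38720630114831, 'cx': 323.8729384909859, 'cy': 200.32372193156183, 'rvec': array([ 2.12648779, -2.19355919,  0.07554384]), 'tvec': array([-0.01790128,  0.58153346,  1.52006646])}
wrist {'vertical_fov': 65.70646984690485, 'cx': 319.88819758490285, 'cy': 197.7426111532393, 'rvec': array([-2.41720987,  1.54515462,  0.24433134]), 'tvec': array([-0.598776  , -0.03951749,  0.37946835])}
```

View pics/scene0.png

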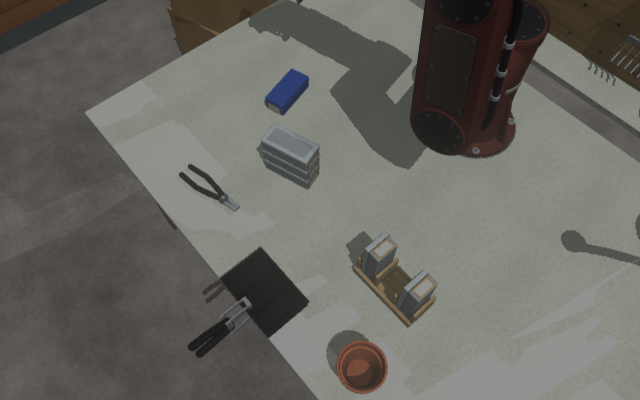

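View pics/top0.png

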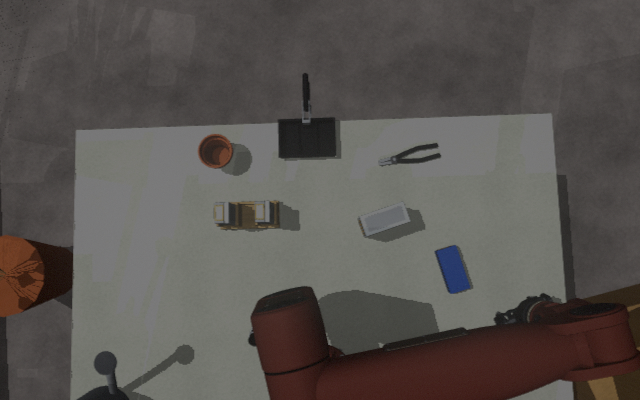

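View pics/wrist0.png

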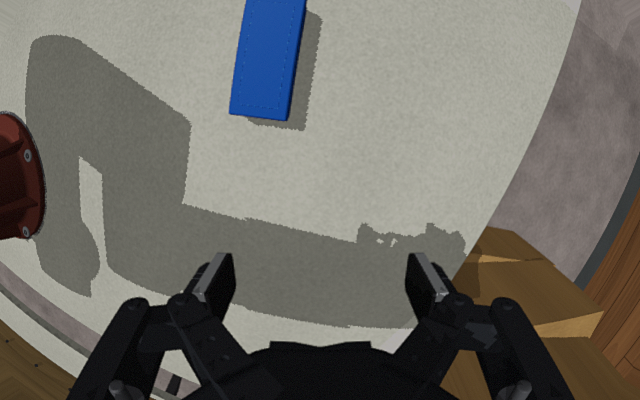

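The top view shows the possible confusions: the plain grey stack at about (384,218), the blue look-alike at (452,268), and the two filed tins in the rack at (227,214) and (266,212). By the description, the stack at (384,218) is the one I want. In the scene view its three layers show at (290,155). The rack with its empty middle bay is to the left. Next I'll take close crops.

```bash
python3 - <<'E'
import cv2,numpy as np
t=cv2.imread("pics/top0.png"); s=cv2.imread("pics/scene0.png")
def crop(im,x0,y0,w,h,k): return cv2.resize(im[y0:y0+h,x0:x0+w],None,fx=k,fy=k,interpolation=cv2.INTER_CUBIC)
a=crop(t,350,190,80,60,5); b=crop(t,205,185,80,60,5)
c=crop(s,245,115,80,75,5); d=crop(s,340,225,100,105,4)
cv2.imwrite("pics/cropA.png",cv2.convertScaleAbs(np.hstack([a,b]),alpha=1.6))
d=cv2.resize(d,(400,375)); cv2.imwrite("pics/cropB.png",cv2.convertScaleAbs(np.hstack([c,d]),alpha=1.8))
E
```

```text
(no output)
```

View pics/cropA.png

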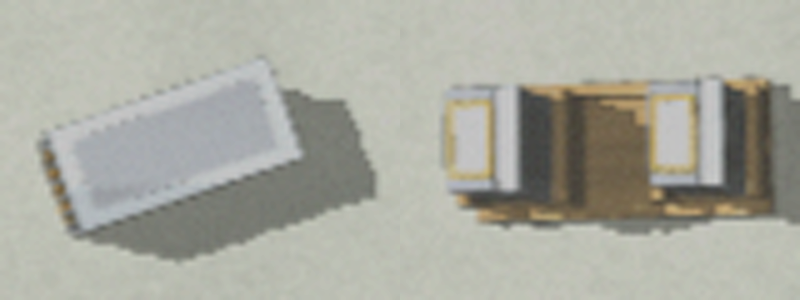

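View pics/cropB.png

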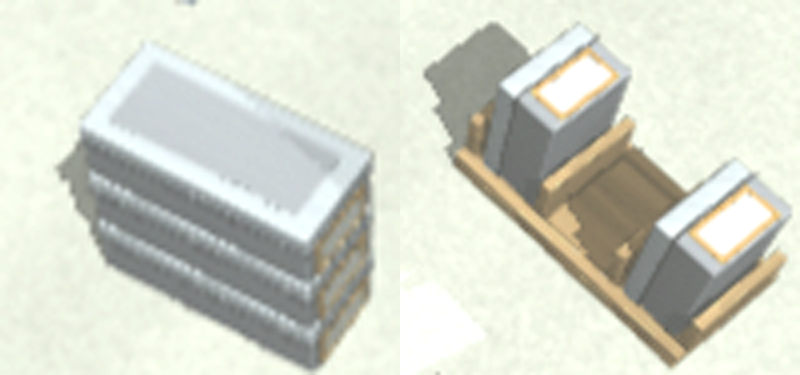

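```bash
cat > h.py <<'E'
import numpy as np, cv2
from scipy.spatial.transform import Rotation as R
from scipy.optimize import least_squares
def project(c,P,wrist=False):
    P=np.asarray(P,float).reshape(-1,3)
    f=200/np.tan(np.radians(c['vertical_fov']/2))
    p=R.from_rotvec(np.ravel(c['rvec'])).apply(P)+np.ravel(c['tvec'])
    if wrist:
        r=np.hypot(p[:,0],p[:,1]); th=np.arctan2(r,p[:,2]); s=f*th/np.maximum(r,1e-9)
        return np.c_[c['cx']+s*p[:,0],c['cy']+s*p[:,1]]
    return np.c_[c['cx']+f*p[:,0]/p[:,2],c['cy']+f*p[:,1]/p[:,2]]
def backproj(c,uv,z,wrist=False):
    f=200/np.tan(np.radians(c['vertical_fov']/2))
    d=(np.asarray(uv,float).reshape(-1,2)-[c['cx'],c['cy']])/f
    if wrist:
        r=np.maximum(np.linalg.norm(d,axis=1),1e-9); ray=np.c_[d*(np.sin(r)/r)[:,None],np.cos(r)]
    else: ray=np.c_[d,np.ones(len(d))]
    Rm=R.from_rotvec(np.ravel(c['rvec'])).inv()
    o=-Rm.apply(np.ravel(c['tvec'])); w=Rm.apply(ray)
    return o+w*((z-o[2])/w[:,2])[:,None]
def local(pose,pts):  # pose x,y,yaw ; pts local xyz
    x,y,a=pose; c,s=np.cos(a),np.sin(a); p=np.asarray(pts,float)
    return np.c_[x+c*p[:,0]-s*p[:,1],y+s*p[:,0]+c*p[:,1],p[:,2]]
def fit(obs,guess):  # obs: list of (cal,pts_local,uv,wrist)
    def res(q): return np.concatenate([(project(c,local(q,P),w)-uv).ravel() for c,P,uv,w in obs])
    s=least_squares(res,guess,x_scale=[.01,.01,.05]); return s.x,res(s.x).reshape(-1,2)
E
python3 - <<'E'
from h import *
from plant import robot
T=robot.get_calibration("top");S=robot.get_calibration("scene")
u=lambda a,o,k:(np.array(a,float)+.5)/k-.5+np.array(o)
# order: label end left(+x,+y),(+x,-y),(-x,-y),(-x,+y)
tt=u([(82,232),(47,132),(265,57),(302,157)],(350,190),5)
print(backproj(T,tt,.135).round(4))
ss=u([(373,155),(312,243),(83,127),(148,43)],(245,115),5)
print(backproj(S,ss,.135).round(4))
P=lambda z:np.array([(.07,.032,z),(.07,-.032,z),(-.07,-.032,z),(-.07,.032,z)])
E
```

```text
[[ 0.4595 -0.1609  0.135 ]
 [ 0.5198 -0.1423  0.135 ]
 [ 0.5607 -0.2743  0.135 ]
 [ 0.5001 -0.2936  0.135 ]]
[[ 0.4564 -0.1596  0.135 ]
 [ 0.5148 -0.1393  0.135 ]
 [ 0.5573 -0.2717  0.135 ]
 [ 0.4982 -0.2919  0.135 ]]
```

```bash
cat >> h.py <<'E'
def toolrot(zdir,ydir):
    z=np.array(zdir,float); z/=np.linalg.norm(z); y=np.array(ydir,float); y-=z*(y@z); y/=np.linalg.norm(y)
    return R.from_matrix(np.c_[np.cross(y,z),y,z])
def grasp_pose(gp,zdir,ydir):
    r=toolrot(zdir,ydir); return np.array(gp)-0.054*r.as_matrix()[:,2], r.as_euler('xyz',degrees=True)
def lying(t,a,sgn=1): # a yaw of tin x deg, t tilt deg
    a,t=np.radians(a),np.radians(t); h=np.array([np.cos(a),np.sin(a),0]); y=np.array([-np.sin(a),np.cos(a),0])
    return -np.sin(t)*h-np.cos(t)*np.array([0,0,1]), sgn*y
def standing(t,a,sgn=1):
    a,t=np.radians(a),np.radians(t); h=np.array([np.cos(a),np.sin(a),0]); y=np.array([-np.sin(a),np.cos(a),0])
    return np.cos(t)*h-np.sin(t)*np.array([0,0,1]), sgn*y
E
python3 - <<'E'
from h import *
from plant import robot
T=robot.get_calibration("top")
print("rack/pot/pliers/tray rough",backproj(T,[(246,213),(216,150),(400,155),(307,138),(452,268)],.03).round(3))
print("filed tops",backproj(T,[(205+470/5,185+138/5),(205+672/5,185+133/5)],.15).round(3))
o=robot.observe()
c=robot.get_calibration("wrist"); Rm=R.from_rotvec(c['rvec']); cp=-Rm.inv().apply(c['tvec'])
Rt=R.from_euler('xyz',o['tcp_rot'],degrees=True)
print("cam in tool",Rt.inv().apply(cp-o['tool_pos']),"\n",(Rt.inv()*Rm.inv()).as_matrix().round(3))
for sg in (1,-1):
  for t in (0,15,30):
    print(sg,t,'lie',robot.ik(*map(list,grasp_pose((.508,-.217,.0675),*lying(t,107,sg)))))
    for xy in ((.5,-.03),(.45,-.03),(.55,-.03),(.6,-.03)):
      for a in (75,90,107):
        q=robot.ik(*map(list,grasp_pose((*xy,.07),*standing(t,a,sg))))
        print('   ',xy,a,None if q is None else np.round(q))
E
```

```text
rack/pot/pliers/tray rough [[ 0.547  0.217  0.03 ]
 [ 0.758  0.313  0.03 ]
 [ 0.72  -0.287  0.03 ]
 [ 0.787  0.013  0.03 ]
 [ 0.352 -0.435  0.03 ]]
filed tops [[ 0.535  0.036  0.15 ]
 [ 0.534 -0.084  0.15 ]]
cam in tool [ 0.07857926 -0.00074598 -0.06940339] 
 [[-0.001 -0.952 -0.307]
 [ 1.    -0.001 -0.   ]
 [-0.    -0.307  0.952]]
1 0 lie [ -36.69911869    0.56762542  -19.10609839   70.32627618    0.
 -143.69911869]
    (0.5, -0.03) 75 None
    (0.5, -0.03) 90 None
    (0.5, -0.03) 107 None
    (0.45, -0.03) 75 None
    (0.45, -0.03) 90 None
    (0.45, -0.03) 107 None
    (0.55, -0.03) 75 None
    (0.55, -0.03) 90 None
    (0.55, -0.03) 107 None
    (0.6, -0.03) 75 None
    (0.6, -0.03) 90 None
    (0.6, -0.03) 107 None
1 15 lie [ -31.54291383  -11.67405826  -31.93451762   58.38471483   -9.86652101
 -139.52620237]
    (0.5, -0.03) 75 [ -49.   38.   -7.  109.   53. -159.]
    (0.5, -0.03) 90 [ -44.   49.    8.  118.   44. -165.]
    (0.5, -0.03) 107 None
    (0.45, -0.03) 75 [ -54.   34.  -14.  109.   49. -162.]
    (0.45, -0.03) 90 [ -48.   43.   -1.  116.   40. -167.]
    (0.45, -0.
[... 2205 characters left out ...]
0.03) 90 [-42.  33.  -2. 105.  40.  29.]
    (0.5, -0.03) 107 [-37.  44.  13. 113.  31.  20.]
    (0.45, -0.03) 75 [-51.  16. -23.  96.  45.  35.]
    (0.45, -0.03) 90 [-46.  27. -10. 104.  37.  26.]
    (0.45, -0.03) 107 [-40.  37.   3. 111.  28.  18.]
    (0.55, -0.03) 75 [-42.  26.  -9.  94.  50.  44.]
    (0.55, -0.03) 90 [-39.  39.   7. 106.  42.  32.]
    (0.55, -0.03) 107 [-34.  52.  25. 116.  33.  22.]
    (0.6, -0.03) 75 [-39.  32.  -1.  93.  52.  48.]
    (0.6, -0.03) 90 [-36.  46.  17. 107.  44.  34.]
    (0.6, -0.03) 107 [-32.  61.  39. 120.  35.  24.]<sys>:0: UserWarning: Gimbal lock detected. Setting third angle to zero since it is not possible to uniquely determine all angles.
```

```bash
python3 - <<'E' 2>/dev/null
from h import *
from plant import robot
T=robot.get_calibration("top")
print("filed tops",backproj(T,[(219,212.6),(259.4,211.6)],.15).round(3))
rng=np.random.default_rng(0); D=[]
while len(D)<150:
    p=[rng.uniform(.35,.7),rng.uniform(-.3,.3),rng.uniform(.05,.4)]
    v=np.array([rng.normal()*.6,rng.normal()*.6,-1]); r=toolrot(v,[rng.normal(),rng.normal(),0])
    q=robot.ik(p,list(r.as_euler('xyz',degrees=True)))
    if q is not None: D.append((q,p,r.as_matrix()[:,2]))
Q=np.radians([d[0] for d in D]);P=np.array([d[1] for d in D]);Z=np.array([d[2] for d in D])
def fk(x,Q):
    a0,h0,L1,f1,L2,f2,b,d=x
    r=a0+L1*np.sin(Q[:,1]+f1)+L2*np.cos(Q[:,1]-Q[:,2]+f2); z=h0+L1*np.cos(Q[:,1]+f1)-L2*np.sin(Q[:,1]-Q[:,2]+f2)
    g=Q[:,1]-Q[:,2]+Q[:,3]; r=r+b*np.cos(g); z=z-b*np.sin(g)
    W=np.c_[r*np.cos(Q[:,0]),r*np.sin(Q[:,0]),z]; return W
res=lambda x:(fk(x,Q)+x[7]*Z-P).ravel()
s=least_squares(res,[0.05,.3,.35,0,.35,0,0.05,.15]); print(s.x.round(4),np.abs(s.fun).max())
np.save("fk.npy",s.x)
for q in ([-36.7,.57,-19.1,70.3,0,36],[-42,33,-2,105,40,29],[-46,21,-16,95,48,39],[-26,-21,-43.5,46,-21.5,43]):
    Qq=np.radians([q]); x=s.x.copy(); e=fk(x,Qq); x[6]=0; print(q,"wrist center",fk(x,Qq).round(3),"j5 pt",e.round(3))
E
```

```text
filed tops [[0.542 0.276 0.15 ]
 [0.541 0.154 0.15 ]]
[ 1.200e-03  2.963e-01  3.369e-01  1.000e-04  5.511e-01 -8.230e-02
  1.509e-01  2.170e-01] 0.13886468588202572
[-36.7, 0.57, -19.1, 70.3, 0, 36] wrist center [[ 0.431 -0.321  0.491]] j5 pt [[ 0.431 -0.321  0.34 ]]
[-42, 33, -2, 105, 40, 29] wrist center [[ 0.491 -0.442  0.301]] j5 pt [[ 0.405 -0.365  0.204]]
[-46, 21, -16, 95, 48, 39] wrist center [[ 0.408 -0.423  0.316]] j5 pt [[ 0.338 -0.35   0.204]]
[-26, -21, -43.5, 46, -21.5, 43] wrist center [[ 0.364 -0.178  0.443]] j5 pt [[ 0.414 -0.202  0.302]]
```

```bash
python3 - <<'E' 2>/dev/null
from h import *
from plant import robot
rng=np.random.default_rng(0); D=[]
while len(D)<150:
    p=[rng.uniform(.35,.7),rng.uniform(-.3,.3),rng.uniform(.05,.4)]
    v=np.array([rng.normal()*.6,rng.normal()*.6,-1]); r=toolrot(v,[rng.normal(),rng.normal(),0])
    q=robot.ik(p,list(r.as_euler('xyz',degrees=True)))
    if q is not None: D.append((q,p,r.as_matrix()))
Q=np.radians([d[0] for d in D]);P=np.array([d[1] for d in D]);M=np.array([d[2] for d in D])
# generic POE: fit
def rot(ax,t): return R.from_rotvec(np.outer(t,ax)).as_matrix()
# orientation hypothesis: Rz(q1) Ry(g) * Rx or Rz (q5) ...
N=len(Q)
g=Q[:,1]-Q[:,2]+Q[:,3]
for nm in ('+j2-j3+j4',):
  A=rot([0,0,1],Q[:,0])@rot([0,1,0],g)   # x axis forward->down
  B=np.einsum('nji,njk->nik',A,M)  # remaining: func of q5,q6
  z=B[:,:,2]
  print(np.c_[np.degrees(Q[:,4]),z, np.degrees(Q[:,5])][:8].round(3))
def fk(x,Q):
    a0,h0,L1x,L1z,L2x,L2z,bx,bz,d,ly=x
    n=len(Q); Rz=rot([0,0,1],Q[:,0]);R2=Rz@rot([0,1,0],Q[:,1]);R3=R2@rot([0,1,0],-Q[:,2]);R4=R3@rot([0,1,0],Q[:,3])
    W=Rz@[a0,ly,h0]+R2@[L1x,0,L1z]+R3@[L2x,0,L2z]; return W, W+R4@[bx,0,bz]
res=lambda x:(fk(x,Q)[1]+x[8]*M[:,:,2]-P).ravel()
s=least_squares(res,[0.05,.3,0,.35,.35,0,0.05,0,.15,0]); print(s.x.round(4),np.abs(s.fun).max(),np.median(abs(s.fun)))
E
```

```text
[[-1.54260e+01  9.64000e-01 -2.66000e-01  0.00000e+00 -4.82900e+00]
 [ 6.01800e+00  9.94000e-01  1.05000e-01 -0.00000e+00  6.30270e+01]
 [-5.61600e+00  9.95000e-01 -9.80000e-02 -0.00000e+00  6.72490e+01]
 [ 4.39740e+01  7.20000e-01  6.94000e-01  0.00000e+00 -9.12970e+01]
 [ 2.72770e+01  8.89000e-01  4.58000e-01  0.00000e+00  1.15410e+01]
 [ 2.14400e+01  9.31000e-01  3.66000e-01  0.00000e+00 -7.81630e+01]
 [-9.94500e+00  9.85000e-01 -1.73000e-01  0.00000e+00 -2.21000e+01]
 [ 5.07950e+01  6.32000e-01  7.75000e-01  0.00000e+00  1.13186e+02]]
[ 0.      0.2963  0.      0.3371  0.5505  0.0454  0.1386 -0.      0.2307
  0.1296] 3.7651390338844237e-10 4.3088893564302566e-11
```

```bash
cat > act.py <<'E'
from h import *
from plant import robot
def mv(gp,zy): 
    p,r=grasp_pose(gp,*zy); robot.move_pose(list(p),list(r))
def ln(gp,zy,vel=.15,guard=None):
    p,r=grasp_pose(gp,*zy); return robot.line_to(list(p),vel=vel,rotation=list(r),guard=guard)
def down(a,sgn=-1): return lying(0,a,sgn)
def gp():
    o=robot.observe(); return o['tool_pos']+.054*R.from_euler('xyz',o['tcp_rot'],degrees=True).as_matrix()[:,2]
def st(msg=''):
    o=robot.observe(); print(msg,'t=%.2f'%o['time'],'gp',gp().round(4),'rot',o['tcp_rot'].round(2),'F',o['ft_force'].round(2),'w %.4f'%o['gripper_width'],flush=True)
def snap(n,f):
    c=robot.get_calibration(n); im=robot.grab_frame(n); cv2.imwrite(f"pics/{f}.png",im); np.save(f"pics/{f}.npy",c,allow_pickle=True); return c,im
def loadc(f): return np.load(f"pics/{f}.npy",allow_pickle=True).item()
E
python3 - <<'E' 2>/dev/null
from act import *
print(robot.tip_reach)
mv((.509,-.217,.26),down(107)); st()
snap("wrist","w1"); snap("top","top1")
E
```

```text
0.0726
 t=1.69 gp [ 0.5087 -0.2179  0.2599] rot [-1.7998e+02  1.0000e-02  1.0688e+02] F [-0.4  -0.19  0.45] w 0.0856
```

View pics/w1.png

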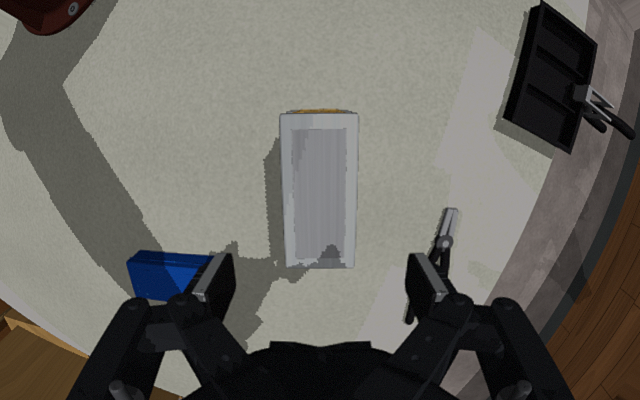

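The wrist view shows the plain steel top tin centred at (318,190), with the brass label edge at (318,110). The blue tin is well away at (165,275). I'll crop in to read the corners.

```bash
python3 - <<'E'
import cv2
im=cv2.imread("pics/w1.png"); c=im[95:285,260:380]
cv2.imwrite("pics/w1c.png",cv2.resize(c,None,fx=3,fy=3,interpolation=cv2.INTER_CUBIC))
E
```

```text
(no output)
```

View pics/w1c.png

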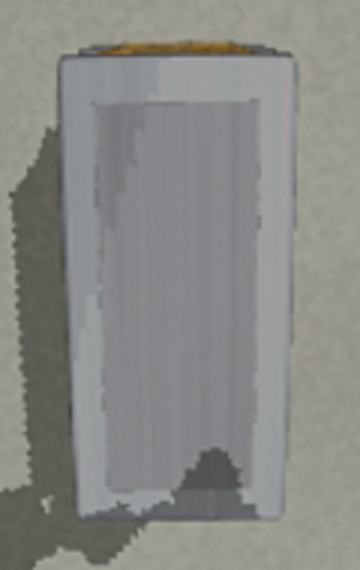

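```bash
python3 - <<'E' 2>/dev/null
from act import *
c=loadc("w1"); uv=(np.array([(61,57),(295,57),(285,518),(80,518)],float)+.5)/3-.5+[260,95]
P=np.array([(.07,.032,.135),(.07,-.032,.135),(-.07,-.032,.135),(-.07,.032,.135)])
b=backproj(c,uv,.135,True);print(b.round(4)); print([np.linalg.norm(b[i]-b[(i+1)%4]).round(4) for i in range(4)])
q,r=fit([(c,P,uv,True)],[.509,-.217,np.radians(107)]);print(q,np.degrees(q[2]),r.round(2))
T=robot.get_calibration("top");S=robot.get_calibration("scene")
u=lambda a,o,k:(np.array(a,float)+.5)/k-.5+np.array(o)
tt=u([(82,232),(47,132),(265,57),(302,157)],(350,190),5); ss=u([(373,155),(312,243),(83,127),(148,43)],(245,115),5)
print(fit([(T,P,tt,False)],q)[0],fit([(S,P,ss,False)],q)[0])
E
```

```text
[[ 0.4577 -0.1606  0.135 ]
 [ 0.5172 -0.1426  0.135 ]
 [ 0.5592 -0.2744  0.135 ]
 [ 0.4984 -0.2928  0.135 ]]
[np.float64(0.0621), np.float64(0.1383), np.float64(0.0635), np.float64(0.1383)]
[ 0.50816262 -0.2178678   1.87254009] 107.28864433716186 [[-1.06 -0.38]
 [ 1.28 -1.02]
 [ 0.09  0.77]
 [-0.33  1.21]]
[ 0.51003977 -0.21777135  1.87047917] [ 0.50662703 -0.21568671  1.88317844]
```

```bash
python3 - <<'E' 2>/dev/null
from act import *
A=107.3
ln((.5082,-.2175,.114),down(A),vel=.2); st('at top')
robot.set_gripper(.05); st('gripped')
np.save("g_top.npy",gp())
ln((.5082,-.2175,.20),down(A),vel=.12); st('lifted')
snap("wrist","w2")
E
```

```text
at top t=2.67 gp [ 0.5087 -0.218   0.1153] rot [1.7995e+02 7.0000e-02 1.0728e+02] F [-1.1   0.16  0.09] w 0.0849
gripped t=3.01 gp [ 0.509  -0.2182  0.1158] rot [1.7992e+02 1.4000e-01 1.0729e+02] F [-1.34 -0.3   7.38] w 0.0632
lifted t=3.88 gp [ 0.5079 -0.2172  0.199 ] rot [-1.7995e+02 -7.0000e-02  1.0730e+02] F [ 0.15 -0.76 -2.56] w 0.0630
```

View pics/w2.png

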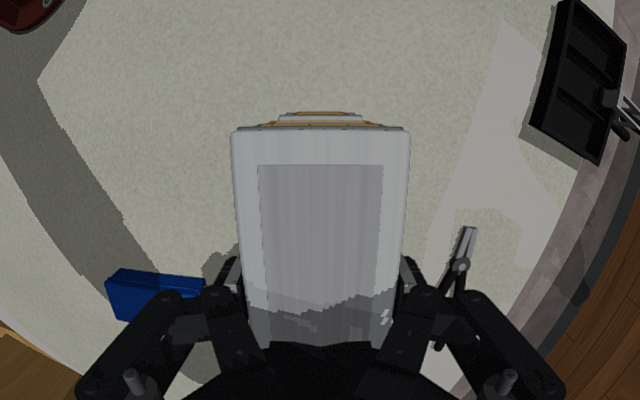

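The top tin is held square in the jaws, with the middle tin still in place behind it at (318,118). Next I'll lay it on the bare bench.

```bash
python3 - <<'E' 2>/dev/null
from act import *
B=(.425,-.03)
mv((*B,.10),down(90)); st('over')
ln((*B,.036),down(90),vel=.12); robot.pause(.15); st('near')
h=ln((*B,.020),down(90),vel=.02,guard=4); st('touch %s'%h)
robot.pause(.1); st('settle')
E
```

```text
over t=4.83 gp [ 0.4258 -0.0307  0.1007] rot [1.7992e+02 5.0000e-02 9.0030e+01] F [ 1.1  -0.33 -2.65] w 0.0634
near t=5.67 gp [ 0.4258 -0.0304  0.037 ] rot [1.7991e+02 4.0000e-02 8.9990e+01] F [-0.26 -0.66 -2.06] w 0.0635
touch True t=6.22 gp [ 0.425  -0.03    0.0258] rot [180.     0.    90.01] F [-1.08 -0.09  6.02] w 0.0635
settle t=6.33 gp [ 0.425  -0.0299  0.0258] rot [180.     0.    90.01] F [-2.36  0.44  5.57] w 0.0633
```

```bash
python3 - <<'E' 2>/dev/null
from act import *
B=(.425,-.03)
robot.set_gripper(.085); st('open')
ln((*B,.16),down(90),vel=.2)
z,y=lying(25,107.3,-1); g=np.array([.5082,-.2175,.0705])
mv(g-.13*z,(z,y)); robot.pause(.1); st('pre')
snap("wrist","w3"); snap("top","top3")
E
python3 -c "
import cv2,numpy as np
t=cv2.imread('pics/top3.png');cv2.imwrite('pics/top3c.png',cv2.resize(t[160:300,200:480],None,fx=2.5,fy=2.5,interpolation=cv2.INTER_CUBIC))"
```

```text
open t=6.67 gp [ 0.4243 -0.0297  0.025 ] rot [-1.7992e+02 -3.0000e-02  9.0000e+01] F [-0.71 -1.78  0.15] w 0.0846
pre t=8.26 gp [ 0.4912 -0.1642  0.1872] rot [-179.95   24.84  107.28] F [ 0.39 -0.24  0.98] w 0.0850
```

View pics/w3.png

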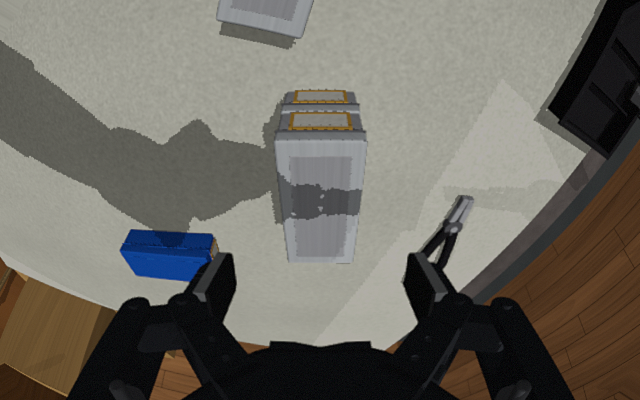

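View pics/top3c.png

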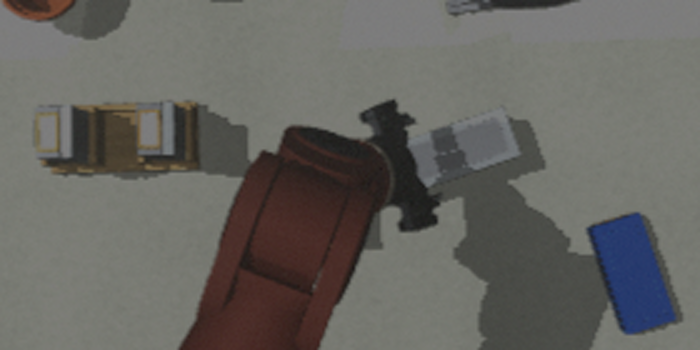

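```bash
cat > fk.py <<'E'
from h import *
a=[0,.2963,0,.3371,.5505,.0454,.1386,0,.2307,.1296]
rot=lambda ax,t:R.from_rotvec(np.array(ax)*t).as_matrix()
C0=None
def fk(q,full=False):
    q=np.radians(q)
    A1=rot([0,0,1.],q[0]);A2=A1@rot([0,1.,0],q[1]);A3=A2@rot([0,1.,0],-q[2]);A4=A3@rot([0,1.,0],q[3])
    W=A1@[0,.1296,.2963]+A2@[0,0,.3371]; E=W.copy(); W=W+A3@[.5505,0,.0454]; J=W+A4@[.1386,0,0]
    A5=A4@rot([0,0,1.],q[4]); M=A5@np.array([[0,0,1.],[0,1,0],[-1,0,0]])@rot([0,0,1.],q[5])
    return J+.2307*M[:,2],M,(E,W,J)
E
python3 - <<'E' 2>/dev/null
from fk import *; from act import *
o=robot.observe(); M0=R.from_euler('xyz',o['tcp_rot'],degrees=True).as_matrix()
p,M,_=fk(o['q']); print(p-o['tool_pos'],"\n",(M.T@M0).round(3))
g=np.array([.5082,-.2175,.0705]); zy=lying(25,107.3,-1)
pose=lambda gg,zy:[list(x) for x in grasp_pose(gg,*zy)]
up=g+[0,0,.14]; q0=robot.ik(*pose(up,zy))
corn=np.array([(x,y,z) for x in(-.07,.07) for y in(-.032,.032) for z in(-.0225,.0225)])
# tin rot in tool frame (sgn -1)
h=np.radians(107.3); Rt=np.c_[[np.cos(h),np.sin(h),0],[-np.sin(h),np.cos(h),0],[0,0,1]]
for xy in ((.56,.02),(.52,.02)):
  for hd in (70,80,90,100):
    zs=standing(25,hd,-1); q1=robot.ik(*pose((*xy,.12),zs)); q2=robot.ik(*pose((*xy,.073),zs))
    if q1 is None or q2 is None: print(xy,hd,None);continue
    Mt=toolrot(*zy).as_matrix(); rel=Mt.T@Rt
    Pc=np.array([fk(q0+(q1-q0)*s)[0]+.054*fk(q0+(q1-q0)*s)[1][:,2] for s in np.linspace(0,1,21)])
    mz=[ (Pc[i]+ (fk(q0+(q1-q0)*s)[1]@rel@corn.T).T)[:,2].min() for i,s in enumerate(np.linspace(0,1,21))]
    print(xy,hd,np.round(q1),np.round(q2),'minz',np.round(mz[::4],3),'JW z',[x.round(2) for x in fk(q2)[2]])
print(np.round(q0))
E
```

```text
[0.00000000e+00 5.55111512e-17 5.55111512e-17] 
 [[ 1. -0. -0.]
 [ 0.  1.  0.]
 [ 0.  0.  1.]]
(0.56, 0.02) 70 [-40.  18. -16.  92.  59.  50.] [-40.  22. -16.  88.  59.  50.] minz [0.188 0.097 0.039 0.015 0.023 0.05 ] JW z [array([0.18, 0.02, 0.61]), array([ 0.53, -0.27,  0.31]), array([ 0.47, -0.22,  0.19])]
(0.56, 0.02) 80 [-38.  28.  -4. 103.  53.  39.] [-38.  32.  -4.  98.  53.  39.] minz [0.188 0.101 0.046 0.024 0.029 0.05 ] JW z [array([ 0.22, -0.01,  0.58]), array([ 0.59, -0.29,  0.29]), array([ 0.52, -0.23,  0.19])]
(0.56, 0.02) 90 [-35.  37.   7. 111.  48.  31.] [-35.  41.   7. 107.  48.  31.] minz [0.188 0.107 0.056 0.034 0.036 0.05 ] JW z [array([ 0.26, -0.02,  0.55]), array([ 0.65, -0.3 ,  0.28]), array([ 0.56, -0.24,  0.19])]
(0.56, 0.02) 100 [-33.  45.  18. 118.  42.  25.] [-33.  49.  18. 114.  42.  25.] minz [0.188 0.113 0.066 0.044 0.042 0.05 ] JW z [array([ 0.28, -0.03,  0.52]), array([ 0.7 , -0.3 ,  0.27]), array([ 0.6 , -0.23,  0.19])]
(0.52, 0.02) 70 [-43.  13. -21.  95.  57.  45.] [-43.  18. -22.  90.  57.  45.] minz [0.188 0.093 0.032 0.01  0.019 0.05 ] JW z [array([0.16, 0.02, 0.62]), array([ 0.5 , -0.28,  0.3 ]), array([ 0.43, -0.22,  0.19])]
(0.52, 0.02) 80 [-40.  23. -11. 103.  51.  36.] [-40.  28. -11.  99.  51.  36.] minz [0.188 0.097 0.039 0.017 0.025 0.05 ] JW z [array([ 0.2 , -0.  ,  0.59]), array([ 0.55, -0.3 ,  0.29]), array([ 0.48, -0.23,  0.19])]
(0.52, 0.02) 90 [-38.  32.  -1. 110.  46.  29.] [-38.  36.  -1. 106.  46.  29.] minz [0.188 0.101 0.048 0.026 0.031 0.05 ] JW z [array([ 0.24, -0.02,  0.57]), array([ 0.61, -0.31,  0.28]), array([ 0.52, -0.24,  0.19])]
(0.52, 0.02) 100 [-35.  40.   9. 116.  40.  23.] [-35.  43.   9. 112.  40.  23.] minz [0.188 0.107 0.056 0.035 0.036 0.05 ] JW z [array([ 0.26, -0.03,  0.54]), array([ 0.66, -0.3 ,  0.27]), array([ 0.56, -0.23,  0.19])]
[-28. -23. -28.  66. -17.  42.]
```

```bash
python3 - <<'E' 2>/dev/null
from act import *
zy=lying(25,107.3,-1); g=np.array([.5082,-.2175,.0705])
ln(g,zy,vel=.15); robot.pause(.15); st('at mid')
robot.set_gripper(.05); st('grip')
np.save("g_mid.npy",gp())
ln(g+[0,0,.14],zy,vel=.12); st('lifted')
snap("wrist","w4"); snap("scene","s4")
E
```

```text
at mid t=9.53 gp [ 0.5088 -0.2175  0.0716] rot [179.92  25.06 107.29] F [-0.07 -0.4  -0.03] w 0.0851
grip t=9.85 gp [ 0.5085 -0.2175  0.0713] rot [179.97  25.04 107.3 ] F [-1.81  3.81  6.15] w 0.0634
lifted t=11.17 gp [ 0.5078 -0.2173  0.2093] rot [-179.93   24.93  107.33] F [ 0.03  0.94 -3.75] w 0.0630
```

View pics/w4.png

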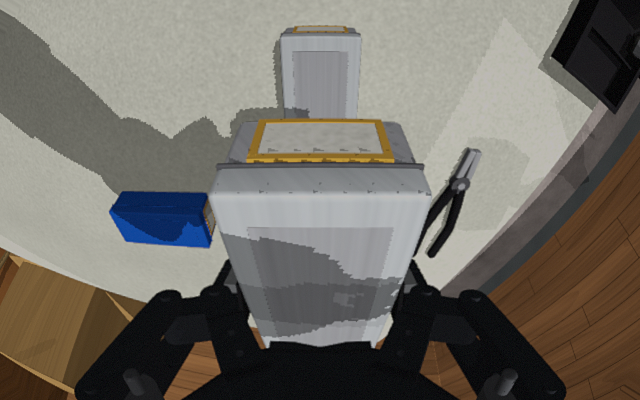

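View pics/s4.png

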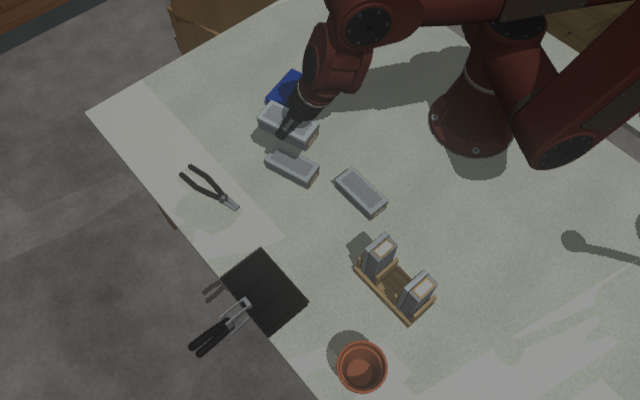

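The middle tin is held with its label end up the picture at (318,140), and the bottom tin is undisturbed behind it at (320,75). The top tin lies on the bench (scene view, (360,190)). Now I'll tip the middle tin.

```bash
python3 - <<'E' 2>/dev/null
from act import *
zs=standing(25,90,-1)
ln((.56,.02,.16),zs,vel=.12); st('tipped')
ln((.56,.02,.085),zs,vel=.1); robot.pause(.15); st('near')
snap("scene","s5")
h=ln((.56,.02,.060),zs,vel=.02,guard=4); st('touch %s'%h)
robot.pause(.2); st('settle'); snap("scene","s5b")
E
```

```text
tipped t=13.03 gp [0.5604 0.0196 0.1606] rot [179.78 -64.89  90.21] F [ 0.44  0.1  -3.68] w 0.0634
near t=14.07 gp [0.5603 0.0198 0.0856] rot [179.86 -64.96  90.13] F [-0.13  0.19 -3.29] w 0.0634
touch True t=14.86 gp [0.56   0.0201 0.0721] rot [-179.91  -65.07   89.87] F [-0.19 -0.34  4.85] w 0.0633
settle t=15.06 gp [0.56   0.0201 0.0721] rot [-179.92  -65.06   89.89] F [-0.64 -0.11  5.96] w 0.0632
```

```bash
python3 -c "
import cv2
t=cv2.imread('pics/s5b.png');cv2.imwrite('pics/s5c.png',cv2.resize(t[120:330,240:450],None,fx=2.8,fy=2.8,interpolation=cv2.INTER_CUBIC))"
```

```text
(no output)
```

View pics/s5c.png

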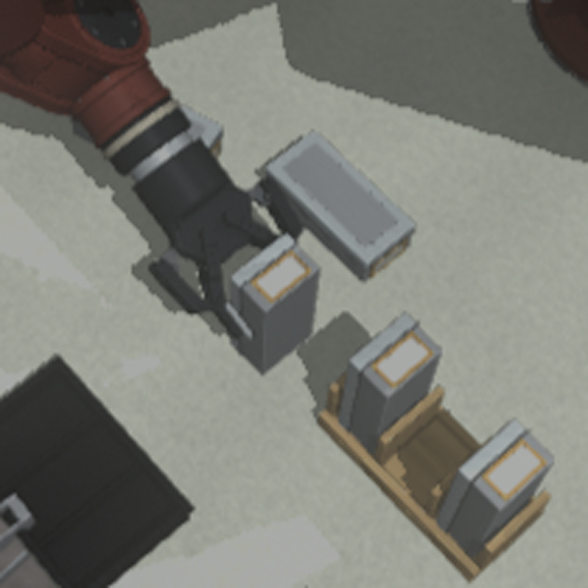

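It stands on end with the label up (crop at (280,275)). I'll let go, retreat, and look from above.

```bash
python3 - <<'E' 2>/dev/null
from act import *
zs=standing(25,90,-1); z=np.array(zs[0]); g=gp()
robot.set_gripper(.085); st('open')
ln(g-.10*z,zs,vel=.15)
ln(g-.10*z+[0,-.02,.2],down(90),vel=.25)
mv((.56,.024,.30),down(90)); robot.pause(.15); st('over')
snap("wrist","w6"); 
E
```

```text
open t=15.46 gp [0.5594 0.0203 0.0711] rot [-179.81  -65.04   89.84] F [ 0.55 -0.06 -0.24] w 0.0847
over t=18.61 gp [0.5601 0.023  0.2998] rot [-179.98   -0.     89.92] F [ 0.32  0.59 -0.31] w 0.0848
```

View pics/w6.png

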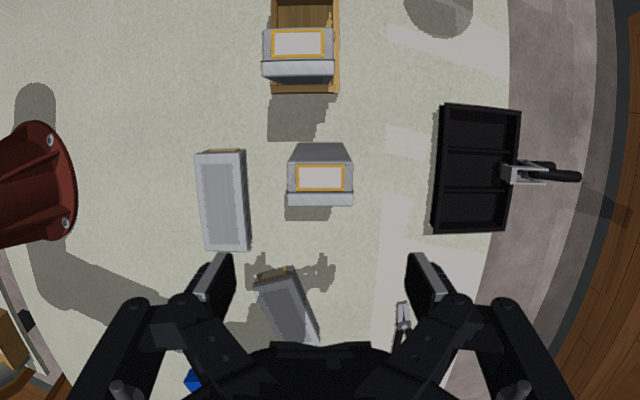

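```bash
python3 - <<'E' 2>/dev/null
from act import *
im=cv2.imread("pics/w6.png"); cv2.imwrite("pics/w6c.png",cv2.resize(im[135:215,275:365],None,fx=7,fy=7,interpolation=cv2.INTER_CUBIC))
c=loadc("w6")
x,y=.56,.024
P=[(x+dx,y+dy,.14) for dx,dy in((-.032,-.0225),(.032,-.0225),(.032,.0225),(-.032,.0225))]
print(project(c,P,True).round(1)); print(((project(c,P,True)-[275,135]+.5)*7-.5).round(0))
E
```

```text
[[287.6 206.9]
 [353.3 206.8]
 [354.7 161.3]
 [286.1 161.5]]
[[ 91. 506.]
 [551. 506.]
 [561. 187.]
 [ 81. 188.]]
```

View pics/w6c.png

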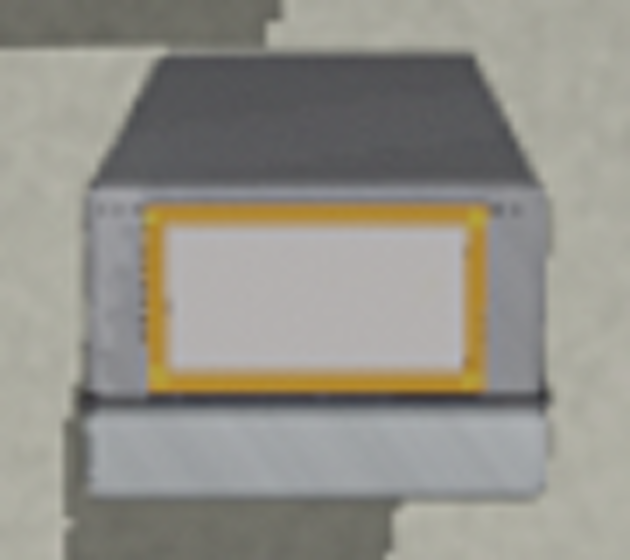

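The standing tin matches the prediction to about 1 mm, with its centre near (0.560, 0.025). Next I'll look at the rack from above with an unobstructed view before regrasping.

```bash
python3 - <<'E' 2>/dev/null
from act import *
mv((.5415,.20,.31),down(90)); robot.pause(.2); st('rack')
c,im=snap("wrist","w7")
uv=project(c,[(.5415,.2147,.01)],True)[0].astype(int); print(uv)
cv2.imwrite("pics/w7c.png",cv2.resize(im[uv[1]-110:uv[1]+90,uv[0]-80:uv[0]+80],None,fx=3,fy=3,interpolation=cv2.INTER_CUBIC)); print(uv-[80,110])
E
```

```text
rack t=19.60 gp [0.5419 0.1987 0.3098] rot [-1.7999e+02  1.0000e-02  8.9890e+01] F [-0.46 -0.24 -0.  ] w 0.0849
[320 146]
[240  36]
```

View pics/w7c.png

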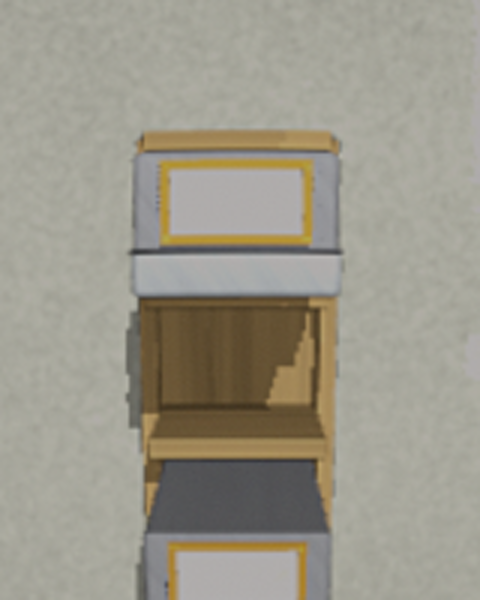

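View pics/w7.png

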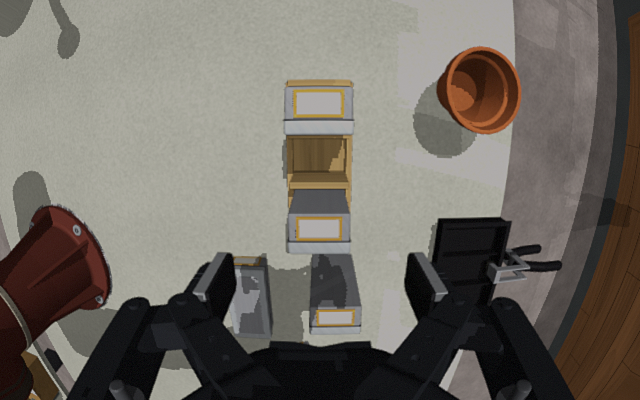

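```bash
cat > ov.py <<'E'
from act import *
def model(pose,depth=.072):
    L=[]
    def rect(x0,x1,y0,y1,z): 
        p=local(pose,[(x0,y0,z),(x1,y0,z),(x1,y1,z),(x0,y1,z)]); L.append(p)
    for yc in (-.0915,-.0305,.0305,.0915): rect(-depth/2,depth/2,yc-.004,yc+.004,.075)
    rect(-.036,.036,-.0265,.0265,.010)
    for s in(-1,1): rect(s*.036,s*.044,-.0955,.0955,.024)
    return L
def draw(f,pose,x0,y0,w,h,k,out,extra=[],depth=.072):
    c=loadc(f); im=cv2.imread(f"pics/{f}.png")[y0:y0+h,x0:x0+w]; im=cv2.resize(im,None,fx=k,fy=k,interpolation=cv2.INTER_CUBIC)
    for i,p in enumerate(model(pose,depth)+extra):
        q=(project(c,p,f.startswith('w'))-[x0,y0]+.5)*k-.5
        cv2.polylines(im,[np.round(q*16).astype(np.int32)],True,[(0,0,255),(0,0,255),(0,0,255),(0,0,255),(255,0,0),(0,255,0),(0,255,0),(255,0,255),(255,0,255)][i%9],1,cv2.LINE_AA,4)
    cv2.imwrite(f"pics/{out}.png",im)
E
python3 - <<'E' 2>/dev/null
from ov import *
draw("w7",(.5415,.215,0),270,70,100,190,4,"ov7",depth=.088)
E
python3 -c "
import cv2,numpy as np
a=cv2.imread('pics/ov7.png'); b=cv2.resize(cv2.imread('pics/w7.png')[70:260,270:370],None,fx=4,fy=4,interpolation=cv2.INTER_CUBIC)
cv2.imwrite('pics/ov7b.png',np.hstack([a,b])[:600])"
```

```text
(no output)
```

View pics/ov7b.png

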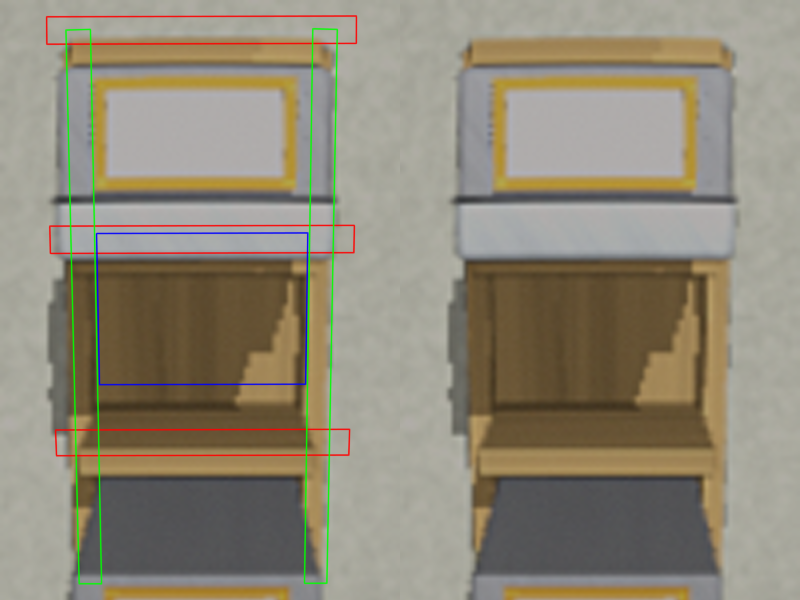

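```bash
python3 - <<'E' 2>/dev/null
from ov import *
c=loadc("w7")
P=np.array([(-.036,-.0265,.075),(.036,-.0265,.075),(.036,-.0345,.075),(-.036,-.0345,.075),(-.036,.0955,.075),(.036,.0955,.075),(-.036,-.0265,.01),(.036,-.0265,.01)])
uv=(np.array([(79,449),(314,449),(312,475),(80,475),(70,39),(330,39),(97,408),(303,408)],float)+.5)/4-.5+[270,70]
print(backproj(c,uv[:6],.075,True).round(4)); print(backproj(c,uv[6:],.01,True).round(4))
q,r=fit([(c,P,uv,True)],[.5415,.21,0]); print(q,np.degrees(q[2]),r.round(1).tolist())
draw("w7",q,270,70,100,190,4,"ov7")
c0=robot.get_calibration("top"); np.save("pics/top0.npy",c0,allow_pickle=True)
im=cv2.imread("pics/top0.png"); 
draw("top0",q,205,185,80,60,7,"ovt")
E
```

```text
[[0.5045 0.1824 0.075 ]
 [0.5751 0.1822 0.075 ]
 [0.5746 0.1741 0.075 ]
 [0.5046 0.1743 0.075 ]
 [0.5043 0.3037 0.075 ]
 [0.5781 0.3034 0.075 ]]
[[0.5046 0.1799 0.01  ]
 [0.5769 0.1798 0.01  ]]
[ 0.5402898   0.20806596 -0.00783607] -0.4489739855148573 [[-0.4, 0.5], [0.8, 0.8], [1.1, 0.6], [-0.5, 0.3], [0.7, -0.2], [-0.9, 0.1], [-0.4, -1.3], [-0.6, -1.1]]
```

```bash
python3 -c "
import cv2,numpy as np
a=cv2.imread('pics/ov7.png')[:600]; b=cv2.imread('pics/ovt.png'); b=cv2.resize(b,(400,300)); b=np.vstack([b,np.zeros((300,400,3),np.uint8)])
cv2.imwrite('pics/ov8.png',np.hstack([a,b]))"
```

```text
(no output)
```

View pics/ov8.png

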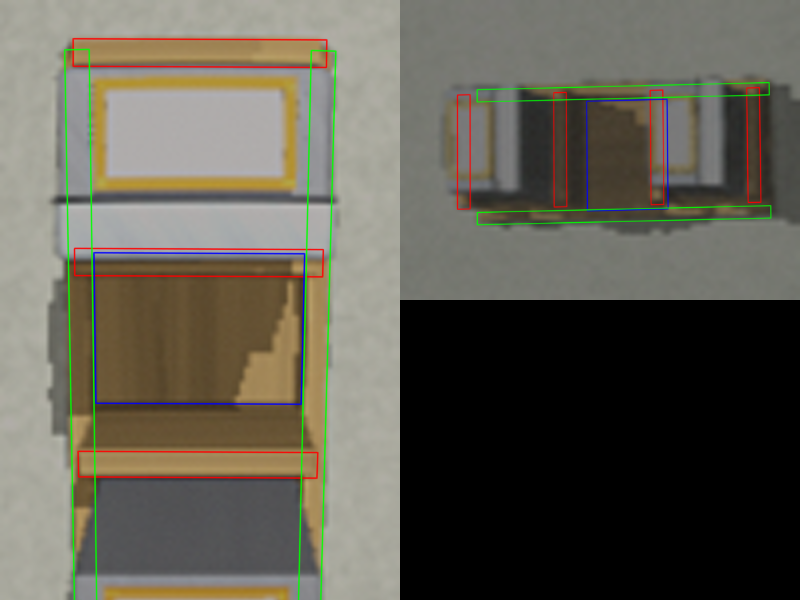

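```bash
python3 - <<'E' 2>/dev/null
from ov import *
c=loadc("w7")
uv=(np.array([(62,257),(332,257),(75,577),(325,577),(58,68),(333,68)],float)+.5)/4-.5+[270,70]
print(backproj(c,uv,.15,True).round(4))
E
```

```text
[[0.5095 0.2481 0.15  ]
 [0.5714 0.248  0.15  ]
 [0.5103 0.1699 0.15  ]
 [0.5716 0.1698 0.15  ]
 [0.5093 0.2917 0.15  ]
 [0.5712 0.2915 0.15  ]]
```

The gap centre is about (0.5405, 0.2085), and both the rack fit and the 78 mm gap between the filed tops agree on that. Now I'll regrasp from above.

```bash
python3 - <<'E' 2>/dev/null
from act import *
mv((.5598,.0246,.23),down(90))
ln((.5598,.0246,.112),down(90),vel=.12); robot.pause(.15); st('at')
robot.set_gripper(.05); st('grip'); np.save("g_stand.npy",gp())
ln((.5598,.0246,.292),down(90),vel=.15); st('lift')
ln((.5405,.2085,.292),down(89.5),vel=.15); robot.pause(.15); st('over')
c,im=snap("wrist","w9"); snap("scene","s9")
E
```

```text
at t=21.73 gp [0.5603 0.0245 0.1129] rot [1.7992e+02 1.0000e-02 9.0000e+01] F [0.3  0.16 0.23] w 0.0852
grip t=22.05 gp [0.5601 0.0245 0.1126] rot [1.7996e+02 1.0000e-02 9.0000e+01] F [-0.36 -0.59  4.45] w 0.0634
lift t=23.40 gp [0.5594 0.0247 0.2909] rot [-1.7991e+02 -2.0000e-02  9.0000e+01] F [-0.71 -0.24 -3.75] w 0.0634
over t=24.93 gp [0.5407 0.2079 0.292 ] rot [180.     0.    89.44] F [ 0.03 -0.4  -3.16] w 0.0636
```

View pics/w9.png

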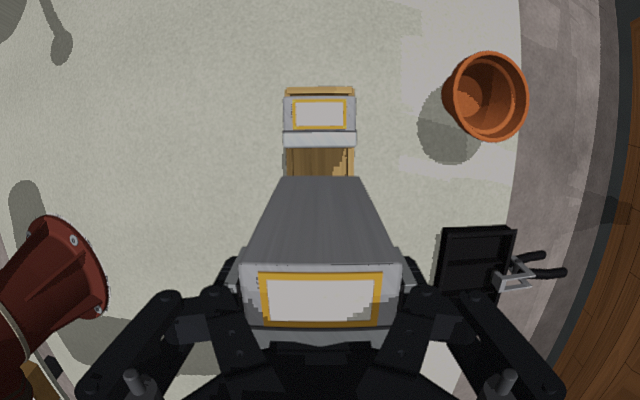

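View pics/s9.png

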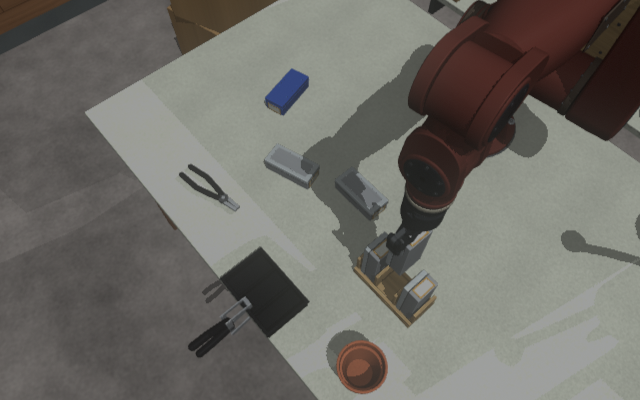

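```bash
python3 - <<'E' 2>/dev/null
from act import *
c=loadc("w9")
print(project(c,[(.5407-.032,.2079+.0225,.1795),(.5407+.032,.2079+.0225,.1795)],True).round(1))
im=cv2.imread("pics/w9.png"); cv2.imwrite("pics/w9c.png",cv2.resize(im[80:270,230:410],None,fx=3,fy=3,interpolation=cv2.INTER_CUBIC))
ln((.5405,.2085,.202),down(89.5),vel=.1); robot.pause(.2); st('above partitions')
snap("scene","s10"); snap("wrist","w10")
E
python3 -c "
import cv2,numpy as np
t=cv2.imread('pics/s10.png');a=cv2.resize(t[215:335,330:450],None,fx=4,fy=4,interpolation=cv2.INTER_CUBIC)
b=cv2.imread('pics/w10.png');b=cv2.resize(b[50:290,220:420],None,fx=2,fy=2,interpolation=cv2.INTER_CUBIC)
cv2.imwrite('pics/c10.png',np.hstack([a,b[:480,:320*1]]) if 0 else np.hstack([cv2.resize(a,(400,400)),cv2.resize(b,(333,400))]))"
```

```text
[[279.7 174.6]
 [361.  173.8]]
above partitions t=26.28 gp [0.5408 0.2085 0.2027] rot [ 1.7994e+02 -1.0000e-02  8.9500e+01] F [ 0.27  0.2  -2.71] w 0.0632
```

View pics/c10.png

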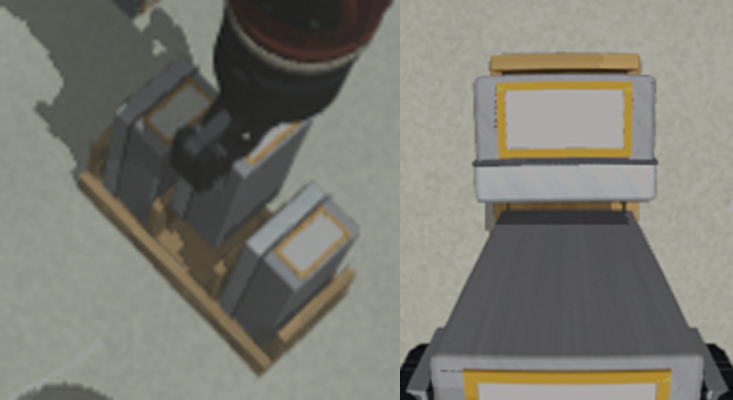

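View pics/w9c.png

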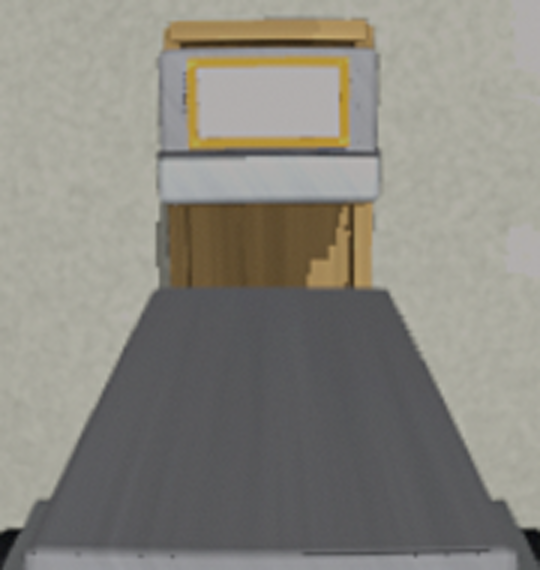

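The tin hangs centred over the gap, clear of both filed tins. Now I'll lower it under guard.

```bash
python3 - <<'E' 2>/dev/null
from act import *
h=ln((.5405,.2085,.135),down(89.5),vel=.04,guard=6); st('mid %s'%h)
if not h:
    robot.pause(.1)
    h=ln((.5405,.2085,.112),down(89.5),vel=.02,guard=4); st('floor %s'%h); robot.pause(.15); st('settle')
snap("scene","s11"); snap("wrist","w11")
E
python3 -c "
import cv2,numpy as np
t=cv2.imread('pics/s11.png');a=cv2.resize(t[215:335,330:450],(400,400),interpolation=cv2.INTER_CUBIC)
b=cv2.imread('pics/w11.png');b=cv2.resize(b[50:290,220:420],(333,400),interpolation=cv2.INTER_CUBIC)
cv2.imwrite('pics/c11.png',np.hstack([a,b]))"
```

```text
mid False t=28.21 gp [0.5407 0.2085 0.1353] rot [179.97  -0.    89.5 ] F [ 0.65 -0.32 -2.94] w 0.0636
floor True t=29.00 gp [0.5405 0.2085 0.1226] rot [179.99  -0.    89.5 ] F [ 0.19 -0.62  4.17] w 0.0634
settle t=29.15 gp [0.5406 0.2085 0.1226] rot [179.99  -0.    89.5 ] F [0.91 0.31 5.31] w 0.0635
```

View pics/c11.png

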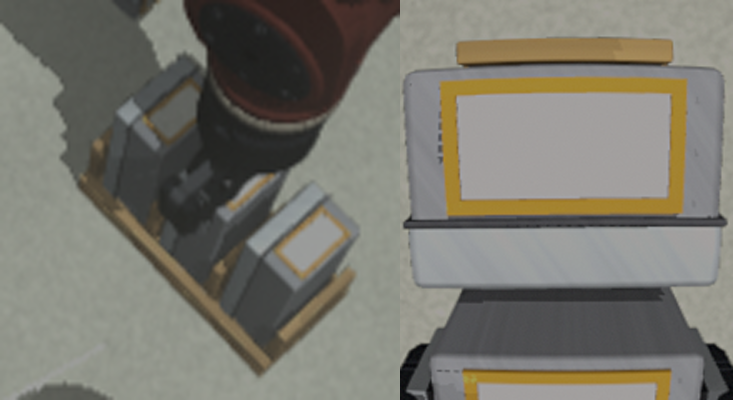

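Floor contact came at z = 0.1226, which is exactly the grip height of 0.1126 plus the 10 mm floor board. I'll release it, look at the rack, then check where the bottom tin is.

```bash
python3 - <<'E' 2>/dev/null
from act import *
robot.set_gripper(.085); st('open')
ln((.5405,.2085,.31),down(89.5),vel=.2); snap("wrist","w12")
mv((.5085,-.2175,.26),down(107.3)); robot.pause(.2); st('over bottom'); snap("wrist","w13"); snap("scene","s13")
c=loadc("w13"); P=local((.5085,-.2175,np.radians(107.3)),[(.07,.032,.045),(.07,-.032,.045),(-.07,-.032,.045),(-.07,.032,.045)])
print(project(c,P,True).round(1))
E
python3 -c "
import cv2,numpy as np
b=cv2.imread('pics/w12.png');b=cv2.resize(b[60:270,240:400],(390,512),interpolation=cv2.INTER_CUBIC)
a=cv2.imread('pics/w13.png');a=cv2.resize(a[110:270,250:390],(448,512),interpolation=cv2.INTER_CUBIC)
cv2.imwrite('pics/c13.png',np.hstack([b[:,:350],a]))"
```

```text
open t=29.60 gp [0.5393 0.2083 0.1211] rot [-1.7982e+02  3.0000e-02  8.9500e+01] F [ 1.26 -0.01  0.82] w 0.0852
over bottom t=32.52 gp [ 0.5089 -0.2168  0.2601] rot [1.7999e+02 1.0000e-02 1.0736e+02] F [ 0.12  0.12 -0.6 ] w 0.0850
[[290.2 110.4]
 [349.4 110.4]
 [346.5 230.1]
 [293.  230.1]]
```

View pics/c13.png

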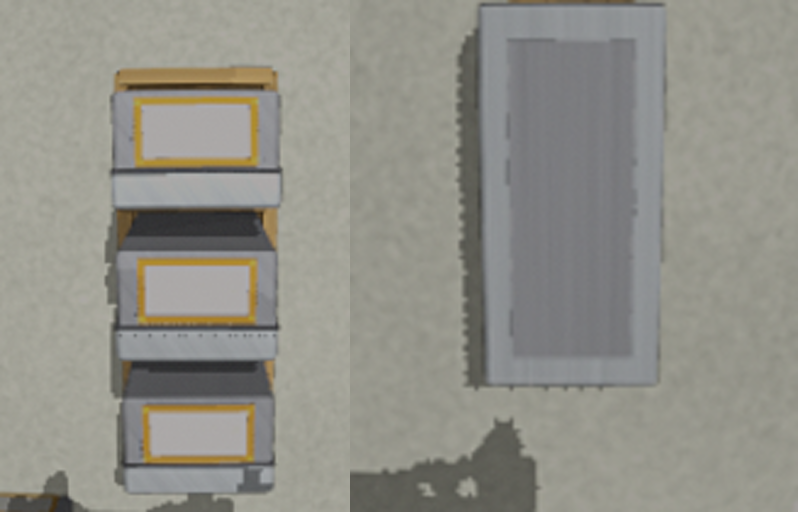

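View pics/s13.png

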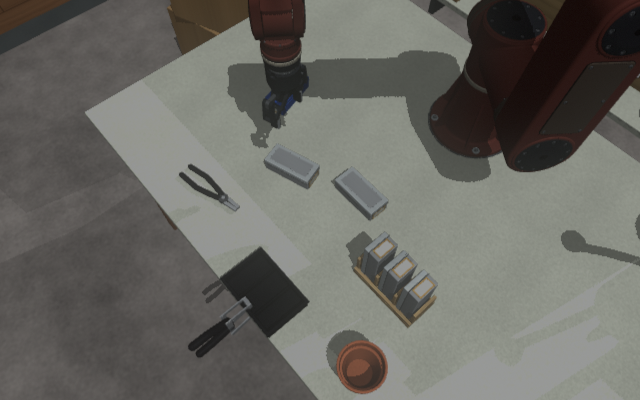

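All three tins stand evenly in the rack, labels up. The bottom tin's corners are near (291,112), (348,112), (347,230) and (293,230). I'll fit those and compare with where the top tin was gripped.

```bash
python3 - <<'E' 2>/dev/null
from act import *
c=loadc("w13"); P=np.array([(.07,.032,.045),(.07,-.032,.045),(-.07,-.032,.045),(-.07,.032,.045)])
k=3.2; uv=(np.array([(131,5),(314,5),(309,384),(137,384)],float)+.5)/k-.5+[250,110]
q,r=fit([(c,P,uv,True)],[.5085,-.2175,np.radians(107.3)]); print(q,np.degrees(q[2]),r.round(2).tolist())
# w1 same
c=loadc("w1"); P1=P.copy();P1[:,2]=.135
uv=(np.array([(61,57),(295,57),(285,518),(80,518)],float)+.5)/3-.5+[260,95]
print(fit([(c,P1,uv,True)],q)[0])
print(np.load("g_top.npy"),np.load("g_mid.npy"))
E
```

```text
[ 0.50804624 -0.21795398  1.87385733] 107.36411622158766 [[-0.96, -0.52], [0.98, -0.58], [-0.14, 0.66], [0.12, 0.67]]
[ 0.50816262 -0.2178678   1.87254011]
[ 0.50898396 -0.21821747  0.11581569] [ 0.50854877 -0.21751601  0.07126024]
```

```bash
python3 - <<'E' 2>/dev/null
from act import *
mv((.425,-.03,.18),down(90)); robot.pause(.2); st('over top tin'); c,im=snap("wrist","w14")
P=local((.425,-.03,np.radians(90)),[(.07,.032,.045),(.07,-.032,.045),(-.07,-.032,.045),(-.07,.032,.045)])
uv=project(c,P,True); print(uv.round(1)); x0,y0=(uv.min(0)-15).astype(int); print(x0,y0)
cv2.imwrite("pics/w14c.png",cv2.resize(im[y0:y0+190,x0:x0+130],None,fx=3,fy=3,interpolation=cv2.INTER_CUBIC))
E
```

```text
over top tin t=33.71 gp [ 0.4257 -0.031   0.1806] rot [1.7996e+02 2.0000e-02 8.9950e+01] F [ 0.16 -0.62  0.75] w 0.0847
[[281.  111.4]
 [358.1 111.3]
 [353.2 261.8]
 [286.5 261.9]]
265 96
```

View pics/w14c.png

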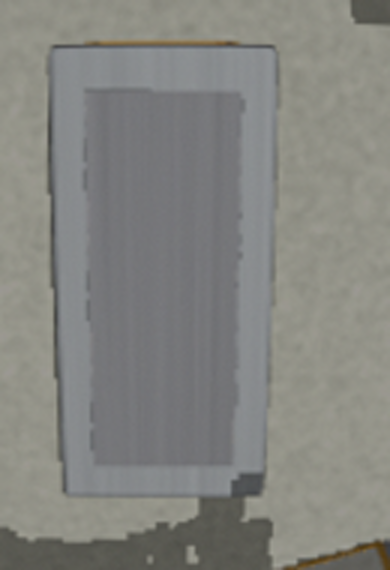

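It matches the prediction to within about 1 px. Now I'll pick it up and stack it back.

```bash
python3 - <<'E' 2>/dev/null
from act import *
B=(.4248,-.03); A=107.3; C=(.5082,-.2179)
ln((*B,.0258),down(90),vel=.12); robot.pause(.2); st('at')
robot.set_gripper(.05); robot.pause(.1); st('grip')
ln((*B,.14),down(90),vel=.12)
mv((*C,.14),down(A)); robot.pause(.2); st('over')
ln((*C,.085),down(A),vel=.1); robot.pause(.2); st('near'); snap("wrist","w15"); snap("scene","s15")
E
```

```text
at t=35.39 gp [ 0.4251 -0.0301  0.0263] rot [1.7996e+02 2.0000e-02 9.0000e+01] F [-0.39  0.5  -0.54] w 0.0848
grip t=35.82 gp [ 0.4252 -0.0301  0.0262] rot [1.7996e+02 1.0000e-02 9.0000e+01] F [0.3  0.51 5.21] w 0.0637
over t=37.95 gp [ 0.5082 -0.2168  0.1402] rot [1.7999e+02 1.0000e-02 1.0736e+02] F [ 1.06 -0.59 -1.99] w 0.0633
near t=38.85 gp [ 0.5087 -0.2182  0.0859] rot [1.7995e+02 6.0000e-02 1.0730e+02] F [ 0.74 -0.73 -2.74] w 0.0631
```

View pics/w15.png

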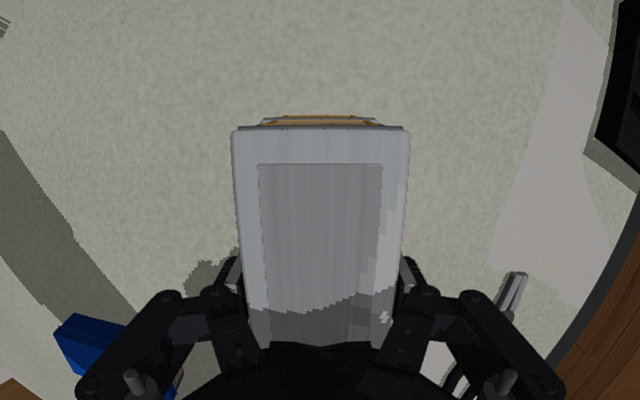

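```bash
python3 - <<'E' 2>/dev/null
from act import *
A=107.3; C=(.5082,-.2179)
h=ln((*C,.064),down(A),vel=.02,guard=4); st('touch %s'%h); robot.pause(.15); st('settle')
if h:
    robot.set_gripper(.085); st('open')
    ln((*C,.26),down(A),vel=.2); robot.pause(.2); st('up'); snap("wrist","w16")
    P=local((.5080,-.2179,np.radians(107.3)),[(.07,.032,.09),(.07,-.032,.09),(-.07,-.032,.09),(-.07,.032,.09)]); print(project(loadc("w16"),P,True).round(1))
E
python3 -c "
import cv2
im=cv2.imread('pics/w16.png');cv2.imwrite('pics/w16c.png',cv2.resize(im[95:275,260:380],None,fx=3.2,fy=3.2,interpolation=cv2.INTER_CUBIC))"
```

```text
touch True t=39.66 gp [ 0.5082 -0.2178  0.0713] rot [-1.800e+02 -1.000e-02  1.073e+02] F [-0.39  0.08  5.49] w 0.0632
settle t=39.81 gp [ 0.5081 -0.2178  0.0712] rot [-1.800e+02 -1.000e-02  1.073e+02] F [-0.55  0.37  5.44] w 0.0630
open t=40.16 gp [ 0.5074 -0.2173  0.0702] rot [-1.7993e+02 -1.0000e-01  1.0730e+02] F [0.19 0.22 0.11] w 0.0851
up t=41.46 gp [ 0.5078 -0.2176  0.2589] rot [-1.7994e+02 -8.0000e-02  1.0730e+02] F [-0.49  0.04  0.39] w 0.0851
[[286.4 111.9]
 [354.7 111.9]
 [350.8 247.7]
 [290.3 247.7]]
```

View pics/w16c.png

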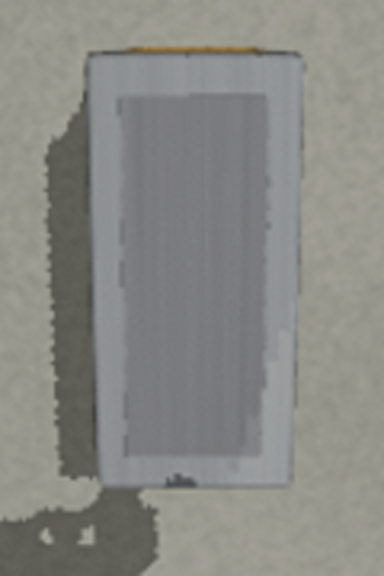

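The placed tin matches the bottom tin's pose to about 1 px. I'll move clear and check the whole scene.

```bash
python3 - <<'E' 2>/dev/null
from act import *
robot.goto_joints([-77.619,5.964,5.575,89.605,0,77.527]); robot.pause(.3); st('home')
snap("scene","s17"); snap("top","t17")
E
python3 -c "
import cv2,numpy as np
s=cv2.imread('pics/s17.png');a=cv2.resize(s[115:195,245:325],(400,400),interpolation=cv2.INTER_CUBIC);b=cv2.resize(s[225:330,340:445],(400,400),interpolation=cv2.INTER_CUBIC)
cv2.imwrite('pics/c17.png',cv2.convertScaleAbs(np.hstack([a,b]),alpha=1.6))
d0=cv2.imread('pics/top0.png');d1=cv2.imread('pics/t17.png');cv2.imwrite('pics/d17.png',np.vstack([d1[100:290],cv2.absdiff(d0,d1)[100:290]*2]))"
```

```text
home t=43.34 gp [ 0.2528 -0.5441  0.25  ] rot [179.99  -0.    24.92] F [-0.02 -0.18  0.13] w 0.0849
```

View pics/c17.png

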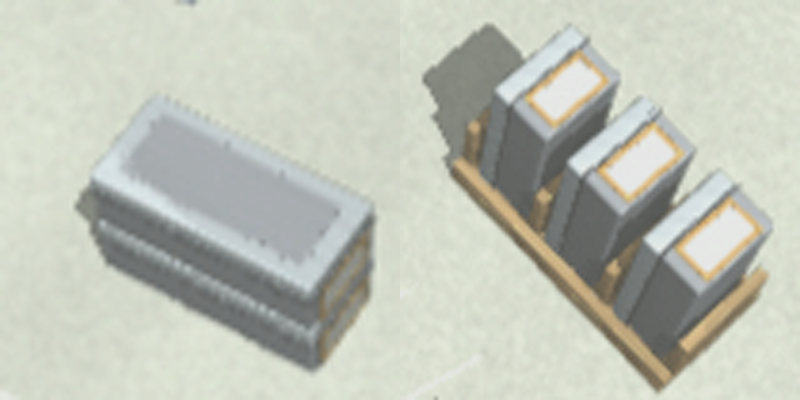

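View pics/d17.png

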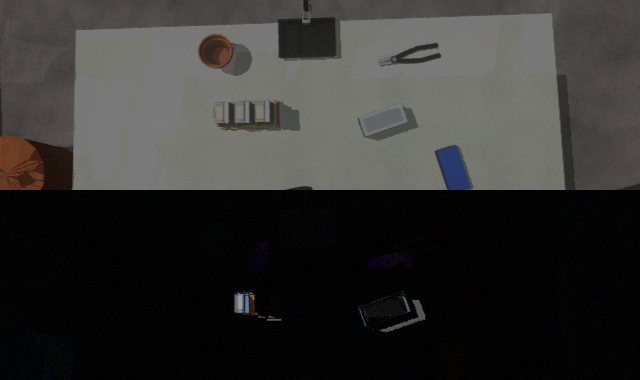

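```bash
python3 - <<'E' 2>/dev/null
from act import *
robot.job_done(); st('done')
E
```

```text
the job is handed in; nothing more can be done
the job is handed in; nothing more can be done
```

The job is done and handed in at about 43 s of the 72 s allowed.

- **Top tin first:** I laid it flat on the bare bench.
- **Middle tin:** I tipped it up on its end, label up, and let it go. Then I took it again from above and lowered it into the gap, and put the top tin back on the bottom one.
- **Set-downs:** Every tin was lowered slowly under a force guard and was touching (about 4–6 N on the wrist) before I released it. The middle tin touched the rack floor at exactly the height expected for being fully down.
- **Final pictures:** The middle tin stands between the two filed tins, label up and level with them. The top tin matches the bottom tin's measured pose to within about 1–2 pixels, roughly 1–2 mm.
- **Other things:** A before-and-after comparison from the top camera showed changes only at the stack and the middle bay, plus two faint patches on empty bench that I took for lighting. The filed tins, pot, pliers and blue tin showed no change.

No check failed. My readings of the gap centre differed by about 2 mm, within the 4 mm of play on each side.

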